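# Hang the guard over the clamp bar and snap the two straps shut

## Task

Hang the loose U-shaped steel guard, open side down, over the crossbar of the aluminium clamping stand so that it sits flat on the bar between the two end plates, and then swing both hinged black straps over it and press each one down until its spring catch snaps over it and holds it fully shut. Someone has changed the height of the stand's head, so feel your way down: set the guard down on the bar without dropping it, do not ram the straps or the stand (more than 60 N damages them), and leave the other things on the desk where they are.

Things in the scene. Friction and masses are not known exactly. Their poses are not given: they have to be found in the camera images.
- stand: Clamping stand fixed to the desk: base plate 160 (x) by 270 mm (y), 10 mm thick; origin on the table under the bar's middle. Columns carry a head whose height was set by hand and is unknown: h = 0 to 25 mm above its lowest setting. The head's square 16 mm crossbar runs along y at x = 0, top 85 + h mm above the table, between end plates (inner faces y = -126, +126, tops 105 + h).
- guard: Steel guard: inverted U channel 220 mm long (its y), 38 mm wide outside (x), 30 inside, 36 mm high, walls and crown 4 mm, about 160 g; same turned half round. Origin: centre of its underside, level with the legs' feet; crown underside 32 mm, top 36 mm above it. Seated on the bar its origin is 53 + h mm above the table, its top 3 mm below the shut straps. Starts standing on its legs.
- strap_left (a joint): Left strap's angle, rad: 0 = shut (level, to the stand's -x), 1.57 upright, 2.1 leaning back; stays by friction. Hinge along y at stand x = +50, y = +80, height 94.5 + h mm. Black bar 24 wide, 5 thick, 100 mm to its nose; thumb pad 68 mm from the hinge, 99 + h high when shut. Catch at x -50 to -80, top 106 + h, meets it at 0.12; 9 to 12 N on the pad passes it; past 0.05 it snaps to 0.
- strap_right (a joint): Right strap's angle, rad: 0 = shut (level, to the stand's -x), 1.57 upright, 2.1 leaning back; stays by friction. Hinge along y at stand x = +50, y = -80, height 94.5 + h mm. Black bar 24 wide, 5 thick, 100 mm to its nose; thumb pad 68 mm from the hinge, 99 + h high when shut. Catch at x -50 to -80, top 106 + h, meets it at 0.12; 9 to 12 N on the pad passes it; past 0.05 it snaps to 0.
- tape: Bystander: roll of tape lying flat, 100 mm outside diameter, 25 mm high. Origin: centre of its underside.
- pen_cup: Bystander: black pen cup, 72 mm diameter, 95 mm high, with pens up to 145 mm. Origin: centre of its underside.
- calculator: Bystander: calculator, 130 x 80 x 14 mm. Origin: centre of its underside.
- sample: Bystander: small welded plastic housing, 50 x 40 x 28 mm, with a stub 18 mm long at its +x end. Origin: centre of its underside.
- flat_strip: Bystander: flat aluminium strip, 200 x 30 x 6 mm, long along its x. Origin: centre of its underside.
- screwdriver: Bystander: screwdriver about 200 mm long lying along its x. Origin: on its underside.
- parts_bin: Bystander: open blue bin, 180 x 120 x 70 mm. Origin: centre of its underside.
Things that resemble listed ones, but are neither listed nor needed, are in the scene too. What is shaped like the guard but red is not meant.

How it is judged:
By the outcome, as a careful person would: the job done as asked, in the order asked, and still so for the second after the job is handed in, with the robot touching nothing.
It also fails if it takes over 64 s, if anything falls off the work surface, if the arm or the gripper's body presses on something with over 40 N, if the wrist force passes 120 N, or if a joint passes its speed limit or range.

## Robot

A 6-joint arm with a two-finger parallel gripper is mounted at the origin on the work surface. World frame = base frame: x ahead of the robot, y to its left, z up, the work surface at z = 0. Lengths are in m, angles in rad, forces in N, time in s.
With the tool pointing down it reaches from about 0.375 to 0.925 m from the base axis. Payload 5.7 kg.
Tool frame: the origin (TCP) lies midway between the tips of the shut fingers; the grasp point (between the pads) lies 19 mm behind it; z points along the fingers, y is the line along which they close (so a half turn about z gives the same grasp; the last joint's range is limited). The gripper opens to 88 mm and grips with 3 to 60 N. Pads are 20 mm wide; open, the fingers measure 115 mm over their backs; the gripper's body (75 mm by 178 mm) begins 61 mm behind the grasp point.
Start: joints at [1, 0.359, 1.51, -0, 1.272, -0.115], TCP at [0.264, 0.539, 0.223] pointing down, gripper open.
Joint ranges: [-2.97, 2.97], [-1.01, 2.36], [0.21, 2.38], [-0.96, 4.11], [0.2, 2.71], [-2.98, 2.98]. Speed limits (rad/s): [2.39, 2.39, 3.14, 3.14, 3.14, 3.14].

## Interface

Orientations are given as a unit quaternion [x, y, z, w].
In Python, from bench import move_ptp, servo_line, goto_joints, move_gripper, sleep, inverse_kinematics, capture, PlanningError, close_job, spot_in, silhouettes, current_clock, current_joint_pos, current_qvel, current_joint_torque, current_position, current_orientation, current_force, current_torque, current_finger_gap, current_grip_force gives the robot as it stands. Calls block until the motion is done:
- move_ptp(position, orientation): joint-space move of the TCP to a pose.
- servo_line(position, orientation=None, rate=0.15, contact_N=None): straight line of the TCP; orientation=None keeps the orientation; rate is the mean speed in m/s. With contact_N (N) it stops when the force on the tool has changed by that much, and returns True; else False.
- goto_joints(angles): joint-space move.
- move_gripper(opening): finger opening in m; the grip force is fixed at half the most; returns when the fingers have stopped.
- sleep(seconds).
- inverse_kinematics(position, orientation): joint angles nearest the present ones, or None.
- capture(name): name is "scene" or "top" or "wrist"; returns a dict with "image" (384x512x3 uint8, blue, green, red), "range_z" (384x512 float32, m along the optical axis (not along the pixel's ray), 0 where there is no reading), "intrinsics" (3x3 intrinsics, pixels), "R" (3x3) and "t" (3): a world point X has camera coordinates R X + t. Camera axes: x right, y down, z forward; pixel columns grow to the right and rows downward; lengths in m; the calibration is good to about 2 mm. The wrist camera is an equidistant fisheye: a pixel r from the principal point sees the ray r / f radians off the axis. A picture is of the moment at which its call begins.
A pose or a line that the arm cannot do raises PlanningError and nothing moves.
- close_job(): hands the job in; it is judged then, once.
Trained networks look in the newest picture that a camera, given by its name, has taken for a name from the list of things; names that differ only in an ending like _2 or _b are one class to them, and where a whole thing is asked for, a point or a joint stands for the part that bears it (a point fixed in the world has none). Each returns a list of dicts, best first, with "conf" (0 to 1); they miss things now and then, are a little off and sometimes report something else, mostly with a low value. They report only what shows in the picture. A call takes as long as a camera call. They do not tell look-alikes from the thing itself.
- spot_in(camera, query): "xy" ([column, row] in pixels, amid what is visible of it).
- silhouettes(camera, query): "region" (384x512 bool, what is visible of it) and "xy" ([column, row] in pixels, amid what is visible of it).
Readings, each from a call of its own:
- current_clock(): time.
- current_joint_pos(): joint angles.
- current_qvel(): joint speeds.
- current_joint_torque(): joint torques, N m.
- current_position(): TCP position.
- current_orientation(): TCP orientation.
- current_force(): force on the tool from outside, world axes, zero at the start.
- current_torque(): the same for the moment, N m.
- current_finger_gap(): finger opening in m.
- current_grip_force(): force on a finger pad.
Only numpy, scipy, OpenCV 4.12 (cv2) and the standard library are available. Lean on these libraries where they do the work, as an engineer would, in place of code of your own. Each camera call takes 0.05 s, during which the arm holds its last target. There are 200 camera calls.

## Working session

There is one attempt and no reset: what is moved stays moved. The work goes in short steps, each a Python script; the robot and the scene stay as the last script left them, time stands still between calls to the robot, and variables do not carry over. Pictures are saved under pics/ and viewed, at most 10 in all, crops included, and the job is handed in when it is done.

```bash
ls; mkdir -p pics; cat > h.py <<'E'
import numpy as np, cv2
from bench import *
def cloud(c):
    K=c["intrinsics"];z=c["range_z"];v,u=np.mgrid[0:384,0:512]
    P=np.stack([(u-K[0,2])/K[0,0]*z,(v-K[1,2])/K[1,1]*z,z],-1)
    W=(P-c["t"])@c["R"]; W[z<=0]=np.nan
    return W
E
python3 - <<'E'
from h import *
a=capture("scene");b=capture("top")
np.savez("s0.npz",**{k+n:v for n,c in(("s",a),("t",b)) for k,v in c.items()})
cv2.imwrite("pics/scene0.png",cv2.resize(a["image"],(800,600)));cv2.imwrite("pics/top0.png",cv2.resize(b["image"],(800,600)))
for cam,c in(("scene",a),("top",b)):
    W=cloud(c)
    for n in["stand","guard","strap_left","strap_right","flat_strip","pen_cup","parts_bin","tape"]:
        for d in silhouettes(cam,n)[:3]:
            p=W[d["region"]]; print(cam,n,round(d["conf"],2),np.round(d["xy"]),np.round(np.nanmedian(p,0),3),np.round(np.nanmax(p[:,2]),3))
print(current_clock())
E
```

```text
pics
scene stand 0.65 [205. 209.] [ 0.578 -0.183  0.057] 0.223
scene stand 0.61 [128. 195.] [ 0.512 -0.481  0.013] 0.019
scene guard 0.97 [317. 221.] [0.563 0.17  0.037] 0.042
scene guard 0.97 [342. 178.] [0.301 0.259 0.036] 0.043
scene guard 0.33 [227. 256.] [ 0.793 -0.063  0.068] 0.146
scene strap_left 0.54 [260. 261.] [0.723 0.029 0.023] 0.033
scene strap_left 0.46 [209. 191.] [ 0.637 -0.128  0.177] 0.222
scene strap_left 0.27 [411. 235.] [0.566 0.452 0.034] 0.075
scene strap_right 0.5 [170. 176.] [ 0.568 -0.275  0.169] 0.223
scene strap_right 0.4 [318. 224.] [0.558 0.17  0.037] 0.042
scene flat_strip 0.96 [162. 255.] [ 0.738 -0.269  0.007] 0.013
scene pen_cup 0.86 [223. 254.] [ 0.793 -0.063  0.068] 0.146
scene pen_cup 0.51 [209. 190.] [ 0.636 -0.129  0.172] 0.222
scene parts_bin 0.96 [409. 236.] [0.565 0.451 0.033] 0.075
scene tape 0.92 [313. 268.] [0.77  0.171 0.023] 0.031
top stand 0.86 [304. 188.] [ 0.537 -0.183  0.056] 0.226
top stand 0.67 [129. 178.] [0.575 0.457 0.008] 0.081
top guard 0.87 [180. 259.] [0.278 0.262 0.037] 0.045
top guard 0.83 [199. 189.] [0.542 0.169 0.037] 0.045
top guard 0.7 [267. 121.] [ 0.776 -0.065  0.05 ] 0.147
top flat_strip 0.74 [315. 135.] [ 0.736 -0.264  0.007] 0.015
top pen_cup 0.55 [267. 122.] [ 0.774 -0.066  0.05 ] 0.147
top parts_bin 0.92 [127. 177.] [0.575 0.456 0.008] 0.081
top tape 0.55 [212. 131.] [0.755 0.159 0.025] 0.033
0.9
```

View pics/scene0.png

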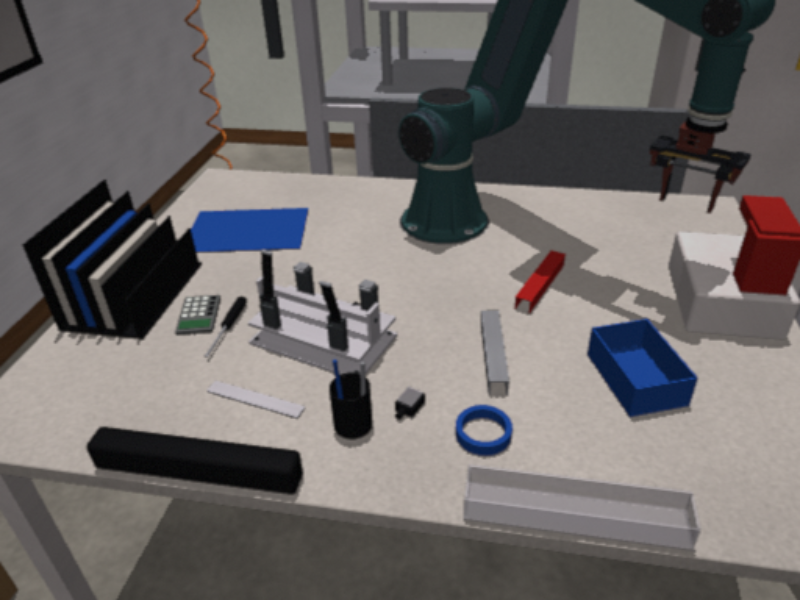

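View pics/top0.png

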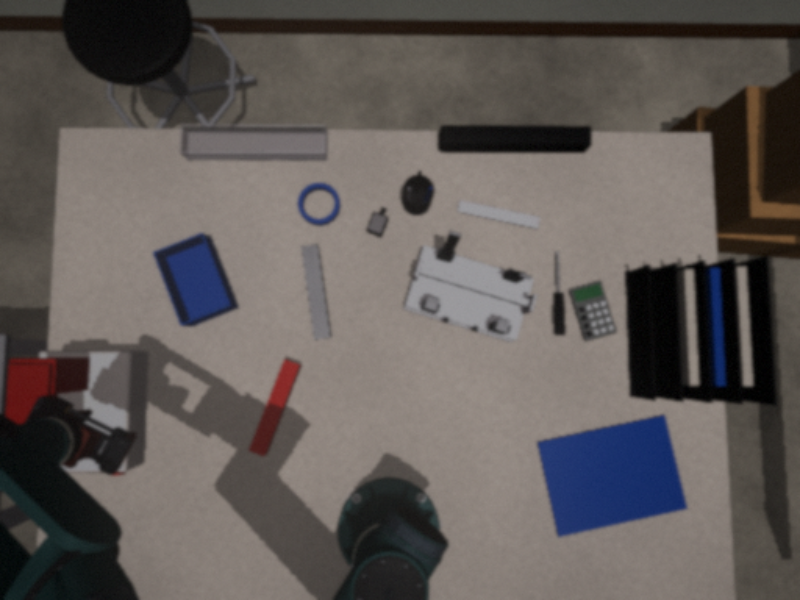

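Candidates (scene image, 512-wide pixels): the grey U-channel (317,221), a red U-channel (342,178), the flat strip (162,255) and the clear tray (370,325). By the description I choose the grey U at (317,221). The stand is at (205,209), yawed about -0.2, with its hinges on the far (+x) side. Next I take wrist views of both.

```bash
cat >> h.py <<'E'
from scipy.spatial.transform import Rotation as R_
def q(psi):
    c,s=np.cos(psi),np.sin(psi)
    return R_.from_matrix(np.array([[-s,c,0],[c,s,0],[0,0,-1.]]).T).as_quat()
def wcloud(c):
    K=c["intrinsics"];z=c["range_z"];v,u=np.mgrid[0:384,0:512]
    dx=(u-K[0,2])/K[0,0];dy=(v-K[1,2])/K[1,1];th=np.hypot(dx,dy)+1e-9
    s=np.tan(th)/th
    P=np.stack([dx*s*z,dy*s*z,z],-1); W=(P-c["t"])@c["R"]
    W[(z<=0)|(th>1.2)]=np.nan
    return W
E
python3 - <<'E'
from h import *
R=R_.from_quat(current_orientation()).as_matrix();print("tool y ang",np.arctan2(R[1,1],R[0,1]))
for psi in(1.75,1.75-np.pi):
    print(psi,inverse_kinematics([.55,.17,.26],q(psi)))
for psi in(-.22,-.22+np.pi):
    print(psi,inverse_kinematics([.54,-.183,.3],q(psi)))
E
```

```text
tool y ang 1.1150253734689741
1.75 [ 1.79802573e-01  2.92335158e-01  1.51409924e+00 -4.44089210e-16
  1.33515826e+00 -1.57019743e+00]
-1.3915926535897931 [ 1.79802573e-01  2.92335158e-01  1.51409924e+00 -4.44089210e-16
  1.33515826e+00  1.57139523e+00]
-0.22 [-4.47880299e-01  2.55304983e-01  1.46721910e+00 -4.44089210e-16
  1.41906857e+00 -2.27880299e-01]
2.921592653589793 [-4.47880299e-01  2.55304983e-01  1.46721910e+00 -4.44089210e-16
  1.41906857e+00  2.91371235e+00]
```

```bash
python3 - <<'E'
from h import *
move_ptp([.47,-.13,.40],q(-.22)); print(current_clock())
a=capture("wrist"); 
move_ptp([.55,.17,.26],q(-1.39)); print(current_clock())
b=capture("wrist")
out=np.hstack([cv2.resize(a["image"],(400,300)),cv2.resize(b["image"],(400,300))])
cv2.imwrite("pics/w1.png",out)
np.savez("w1.npz",**{k+n:v for n,c in(("a",a),("b",b)) for k,v in c.items()})
W=wcloud(b); m=(abs(W[...,0]-.55)<.16)&(abs(W[...,1]-.17)<.07)
g=W[m&(W[...,2]>.03)&(W[...,2]<.05)]
print("table z",np.nanmedian(W[m&(W[...,2]<.01)][:,2]),len(g),np.median(g[:,2]))
r=cv2.minAreaRect((g[:,:2]*1000).astype(np.float32));print("guard",r,g.mean(0))
for d in silhouettes("wrist","guard"):
    p=W[d["region"]];p=p[p[:,2]>.025];print(d["conf"],d["xy"],len(p) and cv2.minAreaRect((p[:,:2]*1000).astype(np.float32)))
W=wcloud(a)
m=(np.hypot(W[...,0]-.54,W[...,1]+.183)<.2)
z=W[m][:,2];h,e=np.histogram(z,np.arange(-.01,.24,.004));print([(round(x*1000),n) for x,n in zip(e,h) if n>15])
E
```

```text
3.4583
5.0583
table z -0.0007942497528555578 4418 0.03518561831393954
guard ((520.203125, 174.7836456298828), (95.45652770996094, 274.873779296875), 82.41666412353516) [0.5533298  0.17217468 0.03517768]
0.8 [179.6, 283.3] ((351.4405517578125, 237.8126220703125), (48.8506965637207, 362.01544189453125), 74.50637817382812)
0.63 [69.2, 118.2] ((572.4652099609375, 444.9720458984375), (180.65771484375, 122.52935028076172), 22.360137939453125)
0.6 [250.5, 156.6] ((547.1712646484375, 171.203125), (219.06532287597656, 38.25566864013672), 8.405115127563477)
[(-6, np.int64(1678)), (-2, np.int64(14475)), (2, np.int64(103)), (6, np.int64(229)), (10, np.int64(51)), (50, np.int64(5454)), (54, np.int64(3144)), (58, np.int64(57)), (62, np.int64(53)), (66, np.int64(58)), (70, np.int64(56)), (74, np.int64(58)), (78, np.int64(63)), (82, np.int64(64)), (86, np.int64(64)), (90, np.int64(76)), (94, np.int64(63)), (98, np.int64(124)), (102, np.int64(232)), (106, np.int64(1498)), (110, np.int64(157)), (114, np.int64(68)), (118, np.int64(106)), (122, np.int64(289)), (126, np.int64(813)), (130, np.int64(105)), (134, np.int64(24)), (138, np.int64(25)), (142, np.int64(28)), (146, np.int64(28)), (150, np.int64(24)), (154, np.int64(28)), (158, np.int64(29)), (162, np.int64(33)), (166, np.int64(25)), (170, np.int64(30)), (174, np.int64(29)), (178, np.int64(32)), (182, np.int64(28)), (186, np.int64(36)), (190, np.int64(34)), (194, np.int64(36)), (198, np.int64(33)), (202, np.int64(35)), (206, np.int64(39)), (210, np.int64(28)), (214, np.int64(45)), (218, np.int64(68))]
```

View pics/w1.png

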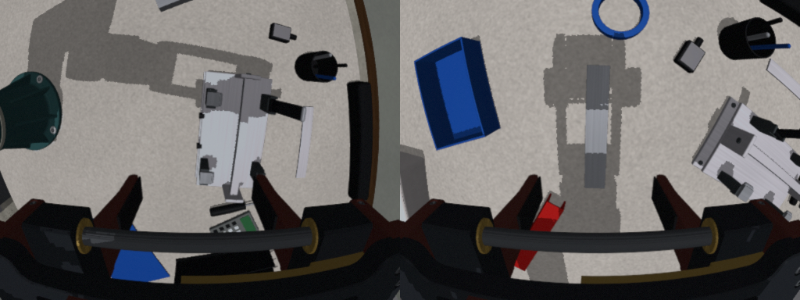

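Left half: the stand, with its bar along (240,80)-(235,190) and both straps upright on the far side. Right half: the grey guard at (597,125), confirmed as steel; the red one is at (540,235). Next I fit the stand and strap angles from the saved cloud.

```bash
python3 - <<'E'
from h import *
d=np.load("w1.npz");a={k:d[k+"a"] for k in("intrinsics","range_z","R","t")}
W=wcloud(a);m=(np.hypot(W[...,0]-.54,W[...,1]+.183)<.2);P=W[m]
b=P[(P[:,2]>.103)&(P[:,2]<.113)]
v=np.array([-np.sin(-.2),np.cos(-.2)])
for lo,hi in((.103,.113),(.12,.134),(.045,.058)):
    p=P[(P[:,2]>lo)&(P[:,2]<hi)];mask=((W[...,2]>lo)&(W[...,2]<hi)&m).astype(np.uint8)
    n,l,s,c=cv2.connectedComponentsWithStats(mask)
    for i in range(1,n):
        if s[i,4]>40:
            p=W[l==i];r=cv2.minAreaRect((p[:,:2]*1000).astype(np.float32));print(lo,s[i,4],c[i].round(),np.round(p.mean(0),4),np.median(p[:,2]).round(4),np.round(r[0],1),np.round(r[1],1),round(r[2],1))
E
```

```text
0.103 1634 [309. 175.] [ 0.5521 -0.1829  0.1084] 0.1086 [ 545.2 -188. ] [256.4  39. ] 75.5
0.103 58 [342. 132.] [ 0.6182 -0.1233  0.107 ] 0.1072 [ 619.9 -124. ] [34.2  8. ] 71.2
0.12 145 [321.  98.] [ 0.5884 -0.0629  0.1281] 0.1284 [588.6 -63.4] [ 9.  38.5] 75.0
0.12 424 [273. 126.] [ 0.5115 -0.0909  0.1278] 0.1287 [512.7 -91.2] [35.9 29.7] 77.9
0.12 181 [348. 134.] [ 0.6217 -0.1248  0.1257] 0.1255 [ 622.7 -125.7] [36.6 15. ] 73.3
0.12 351 [263. 226.] [ 0.4648 -0.2417  0.1274] 0.1283 [ 465.7 -243.4] [37.1 29.1] 77.6
0.12 144 [299. 256.] [ 0.5133 -0.3098  0.1265] 0.1277 [ 513.6 -311.5] [ 9.2 39.2] 72.3
0.045 5806 [282. 163.] [ 0.5165 -0.1659  0.0537] 0.0537 [ 508.3 -174.1] [267.4  90.9] 73.0
0.045 2808 [326. 167.] [ 0.5938 -0.1898  0.0537] 0.0537 [ 593.5 -199.7] [267.7  47.4] 73.0
```

```bash
cat >> h.py <<'E'
YAW=-.2935;O=np.array([.551,-.1875]);RS=np.array([[np.cos(YAW),-np.sin(YAW)],[np.sin(YAW),np.cos(YAW)]])
def S(x,y,z): return np.append(O+RS@[x,y],z)
E
python3 - <<'E'
from h import *
d=np.load("w1.npz");a={k:d[k+"a"] for k in("intrinsics","range_z","R","t")}
P=wcloud(a).reshape(-1,3);P=P[np.isfinite(P[:,0])]
L=np.c_[(P[:,:2]-O)@RS,P[:,2]]
for y0 in(80,-80):
    for z0 in(.13,.15,.17,.19,.205,.215):
        p=L[(abs(L[:,1]-y0/1e3)<.016)&(abs(L[:,2]-z0)<.008)&(abs(L[:,0]-.06)<.07)]*1e3
        if len(p):print(y0,z0,len(p),"x",p[:,0].min().round(1),np.median(p[:,0]).round(1),p[:,0].max().round(1),"zmax",p[:,2].max().round(1))
g=q(.147-np.pi/2)
move_ptp([.5472,.1712,.06],g)
servo_line([.5472,.1712,.008],rate=.1,contact_N=8)
print(current_position(),current_force());move_gripper(0.02)
print("gap",current_finger_gap(),current_grip_force())
servo_line([.5472,.1712,.10],rate=.15)
servo_line([.5472,.1712,.26],rate=.3)
move_ptp(S(0,0,.26),q(YAW))
print(current_finger_gap(),current_clock(),current_joint_pos(),current_force())
E
```

```text
80 0.13 158 x 43.2 50.5 58.3 zmax 137.9
80 0.15 108 x 53.1 55.8 58.5 zmax 157.9
80 0.17 117 x 58.2 60.9 65.5 zmax 178.0
80 0.19 134 x 62.8 65.7 69.3 zmax 197.9
80 0.205 141 x 66.6 69.4 72.6 zmax 212.7
80 0.215 172 x 69.2 71.6 78.1 zmax 221.2
-80 0.13 8 x 42.7 47.4 57.5 zmax 127.6
[0.54779516 0.17131267 0.00853327] [-0.27738801  0.43374524 -0.24426711]
gap 0.03770357577186332 29.997729063034058
0.0376346785752492 10.4667 [-4.45914390e-01  3.02661189e-01  1.50141650e+00  3.96632521e-04
  1.33928150e+00 -1.52324724e-01] [-0.23174441  0.02476392 -1.40780732]
```

```bash
python3 - <<'E'
from h import *
c=servo_line(S(0,0,.128),rate=.15,contact_N=6);print(c,current_position())
w=capture("wrist");cv2.imwrite("pics/w2.png",w["image"])
if not c:
    c=servo_line(S(0,0,.094),rate=.06,contact_N=3);print(c,current_position(),current_force())
    if not c:
        c=servo_line(S(0,0,.058),rate=.012,contact_N=2.5);print(c,current_position(),current_force())
w=capture("wrist");s=capture("scene");cv2.imwrite("pics/w3.png",np.hstack([w["image"],s["image"]])[:, :][::1])
cv2.imwrite("pics/w3.png",np.hstack([cv2.resize(w["image"],(400,300)),cv2.resize(s["image"][130:280,110:310],(400,300))]))
print(current_clock())
E
```

```text
False [ 0.55177835 -0.18769867  0.12885398]
False [ 0.55100026 -0.18748971  0.09383017] [-0.313493   -0.24077966 -1.98488894]
True [ 0.55103592 -0.1874793   0.08543458] [-0.56047045 -1.0125557   5.09841455]
13.5167
```

View pics/w3.png

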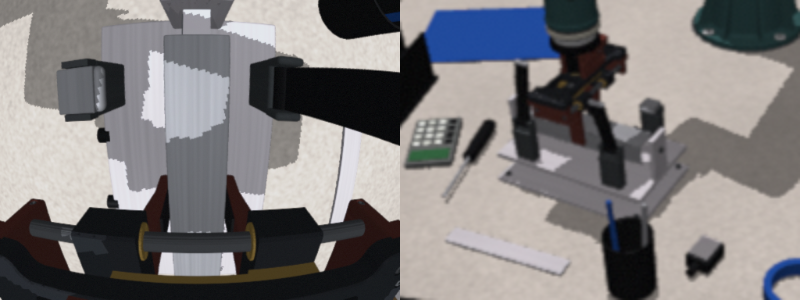

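Guard seated: contact at feet height 0.0769, which gives h ≈ 24 mm. The left half shows the guard centred on the bar at (197,90), between the catch (80,90) and the left strap (300,90). Now I release it and do the left strap.

```bash
cat >> h.py <<'E'
H=.024;F=.0135
def pose(a,y,r=.075):
    return S(.05-r*np.cos(a)+.0025*np.sin(a)+F,y,.0945+H+r*np.sin(a)+.0025*np.cos(a))
def strap(y):
    move_ptp(S(.135,y,.26),q(YAW)); servo_line(S(.135,y,.19),rate=.2,contact_N=10)
    for a in(1.5,1.1,.75,.45,.2):
        c=servo_line(pose(a,y),rate=.12,contact_N=18)
        print(a,c,np.round(current_position(),4),np.round(current_force(),1))
        if c: return False
    p=pose(0,y); p[2]=.099+H-.002
    c=servo_line(p,rate=.02,contact_N=25)
    f=current_force();print("press",c,np.round(current_position(),4),np.round(f,1),current_clock())
    return c
E
python3 - <<'E'
from h import *
move_gripper(.056);print(current_finger_gap(),current_force())
p=current_position()
servo_line([p[0],p[1],.12],rate=.06,contact_N=6);servo_line([p[0],p[1],.26],rate=.25)
move_gripper(0.0)
strap(.08)
p=current_position();servo_line([p[0],p[1],.2],rate=.15);servo_line([p[0],p[1],.27],rate=.25)
w=capture("wrist");s=capture("scene")
cv2.imwrite("pics/w4.png",np.hstack([cv2.resize(w["image"],(400,300)),cv2.resize(s["image"][130:280,110:310],(400,300))]))
W=wcloud(w);P=W.reshape(-1,3);P=P[np.isfinite(P[:,0])];L=np.c_[(P[:,:2]-O)@RS,P[:,2]]*1e3
for x in(35,10,-18,-35,-48,-60):
    p=L[(abs(L[:,1]-80)<8)&(abs(L[:,0]-x)<5)];print(x,len(p),np.median(p[:,2]) if len(p) else 0)
p=L[(abs(L[:,1])<30)&(abs(L[:,0])<12)];print("guard",len(p),np.median(p[:,2]))
print(current_clock())
E
```

```text
0.05582489423642963 [ 0.84505244 -0.18623875 -0.50132272]
1.5 False [ 0.6331 -0.1288  0.1943] [ 0.3 -0.4 -0.4]
1.1 False [ 0.6049 -0.1202  0.1864] [-0.   0.1 -0.2]
0.75 False [ 0.5845 -0.114   0.1714] [-0.6 -0.5  0.5]
0.45 False [ 0.5715 -0.1101  0.1533] [-0.6  0.4  0.6]
0.2 False [ 0.565  -0.1082  0.1358] [-0.  -0.2  1. ]
press False [ 0.5638 -0.1078  0.123 ] [-3.7  0.4 17.7] 20.6667
35 197 120.27240718745975
10 140 120.61396243396601
-18 165 122.49038462879585
-35 194 120.21463533109672
-48 206 120.9231310722073
-60 186 128.61970476247234
guard 152 112.44598692748262
21.875
```

View pics/w4.png

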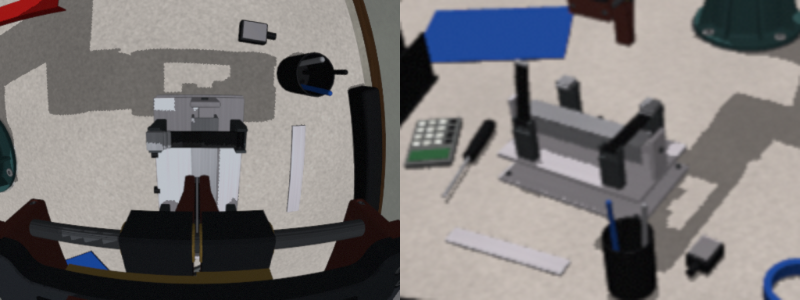

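The left strap is level (z 120 at both x = 35 and x = -35) under its catch, at (200,133) in the left half. The right strap is still upright at (520,100). Now the right strap.

```bash
python3 - <<'E'
from h import *
strap(-.08)
p=current_position();servo_line([p[0],p[1],.2],rate=.15);servo_line([p[0],p[1],.27],rate=.25)
move_ptp(S(-.05,-.17,.32),q(YAW))
w=capture("wrist");s=capture("scene")
cv2.imwrite("pics/w5.png",np.hstack([cv2.resize(w["image"],(400,300)),cv2.resize(s["image"][130:280,110:310],(400,300))]))
W=wcloud(w);P=W.reshape(-1,3);T=cloud(s).reshape(-1,3)
for n,P in(("wrist",P),("scene",T)):
  P=P[np.isfinite(P[:,0])];L=np.c_[(P[:,:2]-O)@RS,P[:,2]]*1e3
  for y in(80,-80):
    print(n,y,[(x,np.median(p[:,2]).round(1)) for x in(35,10,-18,-35,-48,-60) for p in [L[(abs(L[:,1]-y)<8)&(abs(L[:,0]-x)<5)]] if len(p)])
print(current_clock())
E
```

```text
1.5 False [ 0.5869 -0.2822  0.1944] [ 0.8 -1.   0.1]
1.1 False [ 0.5587 -0.2735  0.1865] [-1.   0.1  0.4]
0.75 False [ 0.5382 -0.2672  0.1714] [0.3 0.2 0.6]
0.45 False [ 0.5252 -0.2632  0.1533] [-0.7 -0.9  0.5]
0.2 False [ 0.5188 -0.2613  0.1358] [ 0.6  1.2 -0.3]
press False [ 0.5174 -0.2611  0.123 ] [-3.7  2.3 16.2] 26.325
wrist 80 []
wrist -80 [(35, np.float64(120.7)), (10, np.float64(120.5)), (-18, np.float64(122.3)), (-35, np.float64(120.6)), (-48, np.float64(121.0)), (-60, np.float64(129.1))]
scene 80 [(35, np.float64(12.1)), (10, np.float64(56.4)), (-18, np.float64(122.4)), (-35, np.float64(56.1)), (-48, np.float64(120.2)), (-60, np.float64(91.2))]
scene -80 [(35, np.float64(10.8)), (10, np.float64(56.0)), (-18, np.float64(-742.1)), (-35, np.float64(-745.2)), (-48, np.float64(119.5)), (-60, np.float64(98.2))]
28.05
```

View pics/w5.png

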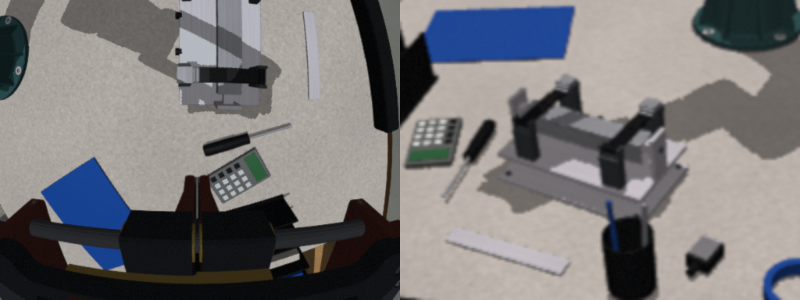

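Both straps are level and under their catches (right half, around (550,100) and (630,135)). The guard sits on the bar, the bystanders are where they were, and the arm is clear.

```bash
python3 -c "
from bench import *
print(close_job())"
```

```text
the job is handed in; nothing more can be done
None
```

The guard sits flat on the crossbar, both straps are snapped shut over it, and the job was handed in at about 28 s; the highest force reading seen was about 18 N.

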